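Set the photometer's wavelength dial behind a closed shutter

ROBOT

A 6-joint arm with a two-finger parallel gripper is mounted at the origin on the work surface. World frame = base frame: x ahead of the robot, y to its left, z up, the work surface at z = 0. Lengths are in m, angles in rad, forces in N, time in s.
With the tool pointing down it reaches from about 0.325 to 0.775 m from the base axis. Payload 9.3 kg.
Tool frame: the origin (TCP) lies midway between the tips of the shut fingers; the grasp point (between the pads) lies 19 mm behind it (arm.grip_point_offset is the distance from the TCP to the grasp point, in m); z points along the fingers, y is the line along which they close (so a half turn about z gives the same grasp; the last joint's range is limited). The gripper opens to 85 mm and grips with 20 to 120 N. Pads are 22 mm wide; open, the fingers measure 114 mm over their backs; the gripper's body (76 mm by 85 mm) begins 54 mm behind the grasp point. The pads swing forward as they close: fully open they stand 13 mm farther back than shut.
Start: joints at [1.129, 0.259, 0.021, 1.334, 0, 1.418], TCP at [0.157, 0.527, 0.231] pointing down, gripper open.
Joint ranges: [-3.04, 3.04], [-0.91, 1.82], [-1.04, 1.36], [-1.92, 1.95], [-1.52, 1.45], [-3.14, 3.14]. Speed limits (rad/s): [2.22, 2.22, 2.79, 3.14, 3.14, 3.14].

INTERFACE

Orientations are given as a unit quaternion [x, y, z, w].
In Python, from cell import arm gives the robot as it stands. Calls block until the motion is done:
- arm.movep(position, orientation): joint-space move of the TCP to a pose.
- arm.move_straight(position, orientation=None, velocity=0.15): straight line of the TCP; orientation=None keeps the orientation; velocity is the mean speed in m/s.
- arm.move_j(angles): joint-space move.
- arm.command_gripper(opening, strength=None): finger opening in m; strength is the grip in N (None keeps the last); returns when the fingers have stopped.
- arm.dwell(seconds).
- arm.inverse_kinematics(position, orientation): joint angles nearest the present ones, or None.
- arm.observe(): the state.
- arm.read_camera(name): name is "scene" or "top" or "wrist"; returns a dict with "frame" (400x640x3 uint8, blue, green, red), "fx", "fy", "cx", "cy" (pixels), "R" (3x3) and "t" (3): a world point X has camera coordinates R X + t; the wrist camera has in their place "T_tool_cam" (4x4, takes a point from camera to tool coordinates, whose origin is the TCP and whose axes are the flange's). Camera axes: x right, y down, z forward; pixel columns grow to the right and rows downward; lengths in m; the calibration is good to about 2 mm. The wrist camera is an equidistant fisheye: a pixel r from the principal point sees the ray r / f radians off the axis. A picture is of the moment at which its call begins: read the wrist's pose just before it. There is no depth.
A pose or a line that the arm cannot do raises arm.MotionError and nothing moves.
- arm.sign_off(): hands the job in; it is judged then, once.
The state is a dict: "time": time; "joint_pos": joint angles; "qd": joint speeds; "tau": joint torques, N m; "ee_pos": TCP position; "eef_rot": TCP orientation; "wrist_force": force on the tool from outside, world axes, zero at the start; "ft_torque": the same for the moment, N m; "opening": finger opening in m; "grasp_force": force on a finger pad.
Only numpy, scipy, OpenCV 4.12 (cv2) and the standard library are available. Lean on these libraries where they do the work, as an engineer would, in place of code of your own. Each camera call takes 0.05 s, during which the arm holds its last target. There are 200 camera calls.

TASK

On the white photometer, pull the shutter rod's knob on the instrument's side fully out. With the shutter still fully out, turn the big bar-shaped dial on top until its pointer is exactly in line with the point of the steel index clip on the dial's rim, then push the shutter knob fully home without losing the setting. Do not turn the dial unless the shutter is fully out, leave everything else where it stands, and let go of everything at the end.

Things in the scene. Friction and masses are not known exactly. Their poses are not given: they have to be found in the camera images.
- photometer: white bench instrument, fixed, 280 (its x) x 260 (its y) x 106 mm high. Origin under its centre, z up; its front is its -x side and the shutter rod comes out of its -y side (the right-hand side as seen from the robot). Its flat top carries the dial, a dark screen behind it (+x), and a grey cover strip 9 mm high on the +y side of the dial, whose small black pull is 14 mm high.
- dial (a joint): dial angle in rad; 0 when the pointer points to the photometer's front (-x), grows anticlockwise seen from above; limits -1.2 and 2.6. Friction holds it where it is left.
- dial_grip (a point): point on the dial's vertical axis at grip height (z = 141 mm), at x -40, y -20 mm on the photometer. Its x axis is the pointer's direction. The dial is a black upright bar 80 mm long, 20 mm thick, 40 mm high (top at z = 158 mm), blunt at one end, wedge-shaped at the pointer end, on an aluminium disc of 92 mm diameter with its top at z = 118 mm.
- dial_tip (a point): tip of the dial's thin pointer, which sticks out under the bar's wedge-shaped end, 55 mm from the dial's axis, at z = 121 mm.
- index_clip: fixed dark steel block 26 x 16 mm, 18 mm high, with a wedge point facing inwards, 58 to 92 mm from the dial's axis on the rim of a flat steel disc. Origin on the dial's axis on the photometer's top (z = 106 mm); its x axis points from there to the clip. The clip lies anticlockwise (seen from above) of the pointer at the start, 0.6 to 2.2 rad away.
- index_mark (a point): the place 55 mm from the dial's axis, 3 mm inside the clip's point (z = 121 mm), over which the pointer's tip must come to stand.
- shutter (a joint): how far the shutter rod is pulled out, in m; 0 fully home, 0.060 fully out (end stop); at the start it stands 0 to 12 mm out. Friction (about 3 N) holds it where it is left.
- shutter_knob (a point): centre of the shutter's black cylinder knob, 36 mm diameter and 36 mm long along the photometer's y, at z = 68 mm, on a steel rod of 12 mm diameter. The knob's centre is 48 mm off the photometer's side when home and 108 mm when out; it moves along the photometer's -y as it is pulled. Its axes are the photometer's.
- beaker: loose bystander: glass beaker, 72 mm wide, 95 mm high, beyond the end of the shutter knob; origin under its centre.
- wash_bottle: loose bystander: white bottle with cap, 68 mm wide, 170 mm high, on the far side of the shutter knob; origin under its centre.
- vial: loose bystander: amber glass jar with lid, 44 mm wide, 50 mm high, standing on the photometer's top at its far left corner; origin under its centre.
- sample_jar: loose bystander: clear jar with lid, 72 mm wide, 80 mm high, near the left or right edge of the work area; origin under its centre.
- mortar: loose bystander: white ceramic bowl, 90 mm wide, 55 mm high, to the left; origin under its centre.
- cup: loose bystander: white mug, 80 mm wide, 90 mm high, near the left or right edge of the work area; origin under its centre.
- notebook: loose bystander: grey notebook, 150 x 210 x 14 mm, to the right; origin under its centre.

How it is judged:
By the outcome, as a careful person would: the job done as asked, in the order asked, and still so for the second after the job is handed in, with the robot touching nothing.
It also fails if it takes over 70 s, if anything falls off the work surface, if the arm or the gripper's body presses on something with over 40 N, if the wrist force passes 120 N, or if a joint passes its speed limit or range.

## Working session

There is one attempt and no reset: what is moved stays moved. The work goes in short steps, each a Python script; the robot and the scene stay as the last script left them, time stands still between calls to the robot, and variables do not carry over. Pictures are saved under pics/ and viewed, at most 13 in all, crops included, and the job is handed in when it is done.

```bash
mkdir -p pics; ls; python3 - <<'E'
from cell import arm
import cv2,numpy as np
for n in ("scene","top"):
    c=arm.read_camera(n); cv2.imwrite(f"pics/{n}0.png",c["frame"])
    print(n,c["fx"],c["fy"],c["cx"],c["cy"],np.round(c["R"],4).tolist(),np.round(c["t"],4).tolist())
s=arm.observe();print(s["time"],s["ee_pos"],s["eef_rot"])
E
```

```text
pics
scene 428.4259628813627 428.4259628813627 328.5300752445555 206.79106860229672 [[-0.3614, 0.9324, -0.0052], [0.6784, 0.2591, -0.6875], [-0.6396, -0.252, -0.7262]] [0.1946, -0.2999, 1.7987]
top 434.76348349695667 434.76348349695667 317.61335175313184 204.30333645026445 [[0.0059, -0.9999, 0.0143], [-0.9911, -0.0077, -0.1326], [0.1327, -0.0134, -0.9911]] [0.0014, 0.5399, 1.5648]
0.1 [0.15655446 0.52700465 0.23074538] [ 1.43905657e-01  9.89591250e-01 -5.41715173e-04 -1.60478953e-04]
```

View pics/top0.png

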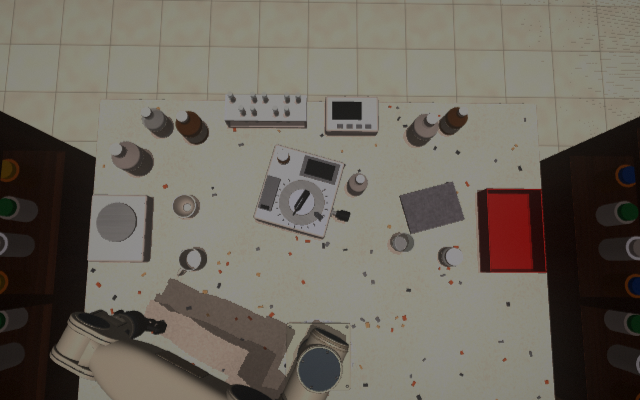

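View pics/scene0.png

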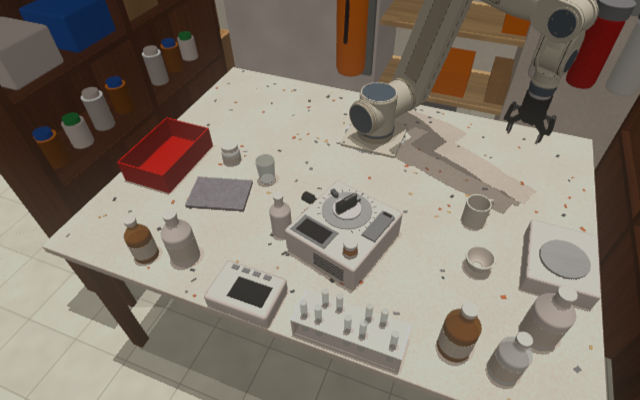

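The top view shows the photometer with top-face corners near (254,218), (328,237), (345,165) and (272,146). The dial is near (302,203), the clip near (319,216) and the knob near (343,215). The scene view agrees with this. I'll get a rough pose, then look closer with the wrist camera.

```bash
cat > h.py <<'E'
from cell import arm
import cv2,numpy as np
from scipy.spatial.transform import Rotation as Ro
def cast(o,d,z): return o+d*(z-o[2])/d[2]
def ray(c,uv):
    R=np.array(c["R"]);t=np.array(c["t"])
    return -R.T@t, R.T@np.array([(uv[0]-c["cx"])/c["fx"],(uv[1]-c["cy"])/c["fy"],1])
def wpose():
    s=arm.observe();T=np.eye(4);T[:3,:3]=Ro.from_quat(s["eef_rot"]).as_matrix();T[:3,3]=s["ee_pos"];return T
def wray(c,T,uv):
    M=T@np.array(c["T_tool_cam"]);p=np.array([uv[0]-c["cx"],uv[1]-c["cy"]]);r=np.hypot(*p);th=r/c["fx"]
    d=np.r_[p/max(r,1e-9)*np.sin(th),np.cos(th)]
    return M[:3,3],M[:3,:3]@d
def wproj(c,T,X):
    M=np.linalg.inv(T@np.array(c["T_tool_cam"]));p=M[:3,:3]@X+M[:3,3];th=np.arctan2(np.hypot(p[0],p[1]),p[2])
    return np.array([c["cx"],c["cy"]])+c["fx"]*th*p[:2]/np.hypot(p[0],p[1])
def down(yaw): # tool z down, tool x axis at world angle yaw; y = closing line at yaw-90deg
    return (Ro.from_euler('z',yaw)*Ro.from_euler('x',np.pi)).as_quat()
E
python3 - <<'E'
from h import *
c=arm.read_camera("top")
P=np.array([cast(*ray(c,p),.106) for p in [(254,218),(328,237),(345,165),(272,146)]])
print(P.round(3),P.mean(0).round(3),np.linalg.norm(np.diff(P,axis=0),axis=1))
print(cast(*ray(c,(302,203)),.14),cast(*ray(c,(343,215)),.068))
cv2.imwrite("pics/crop.png",cv2.resize(c["frame"][130:260,230:420],None,fx=4.2,fy=4.2,interpolation=cv2.INTER_CUBIC))
w=arm.read_camera("wrist");print(w["fx"],w["cx"],w["cy"],np.round(w["T_tool_cam"],3).tolist())
E
```

```text
[[ 0.48   0.228  0.106]
 [ 0.416 -0.031  0.106]
 [ 0.673 -0.091  0.106]
 [ 0.74   0.171  0.106]] [0.577 0.069 0.106] [0.26701479 0.26374097 0.26974509]
[0.53006804 0.06028091 0.14      ] [ 0.49747972 -0.08602268  0.068     ]
309.70691628693146 320.5206375239093 197.9466872642986 [[0.0, -0.958, -0.286, 0.073], [1.0, 0.0, -0.001, 0.0], [0.001, -0.286, 0.958, -0.142], [0.0, 0.0, 0.0, 1.0]]
```

View pics/crop.png

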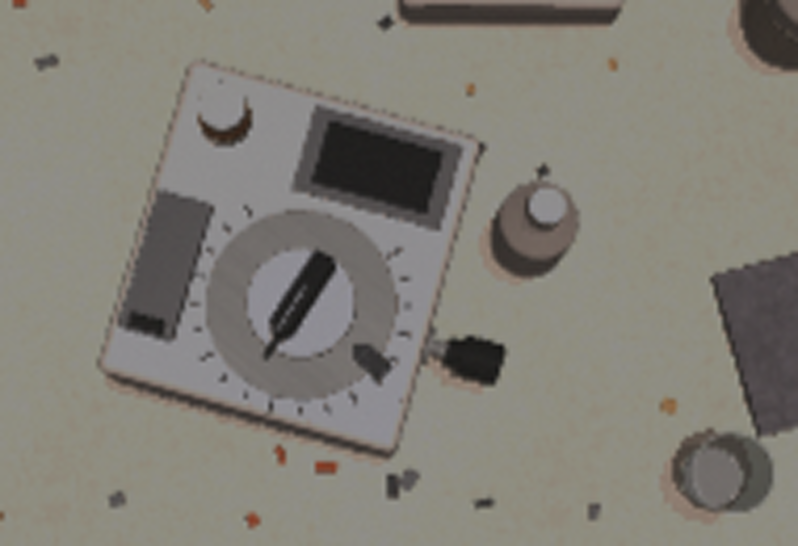

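The crop shows the bar pointing lower-left with its tip at crop (265,357). The clip is at crop (370,362), anticlockwise of the pointer, and the knob is at crop (475,358). Next is a wrist view with the camera above the dial.

```bash
python3 - <<'E'
from h import *
c=arm.read_camera("top")
for n,p,z in [("bottlecap",(230+548/4.2,130+205/4.2),.17),("beaker rim",(230+712/4.2,130+478/4.2),.05)]: print(n,cast(*ray(c,p),z).round(3))
yaw=np.pi-.24
d=np.array([.53,.06])
arm.movep([*(d-.075*np.array([np.cos(yaw),np.sin(yaw)])),.27],down(yaw))
T=wpose();w=arm.read_camera("wrist");cv2.imwrite("pics/w1.png",w["frame"]);np.save("w1T.npy",T)
print(arm.observe()["time"],arm.observe()["joint_pos"],T[:3,3])
E
```

```text
bottlecap [ 0.611 -0.138  0.17 ]
beaker rim [ 0.396 -0.292  0.05 ]
2.65 [-6.75112837e-02  3.47528237e-01  2.47205065e-01  1.47033787e+00
  1.11865853e-04  1.71293388e-01] [0.60266257 0.04310383 0.27006128]
```

View pics/w1.png

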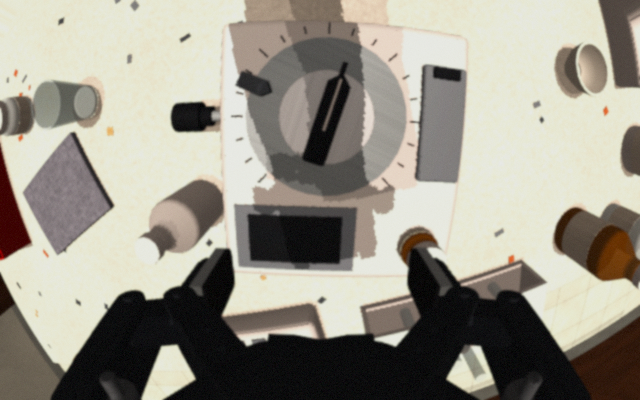

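The wrist view shows the pointer tip at (345,64), the bar centred near (327,115), the clip at (254,83) and the knob at (192,117). The disc is centred near (327,117). The body edges are at about u=222 and u=467, and the back edge is at about v=270. Now I'll extract contours.

```bash
cat >> h.py <<'E'
def blobs(img,thr,roi,amin):
    x0,y0,x1,y1=roi;m=(img.max(2)<thr).astype(np.uint8);k=np.zeros_like(m);k[y0:y1,x0:x1]=m[y0:y1,x0:x1]
    cs,_=cv2.findContours(k,cv2.RETR_EXTERNAL,cv2.CHAIN_APPROX_NONE)
    return [q[:,0,:].astype(float) for q in cs if cv2.contourArea(q)>amin]
E
python3 - <<'E'
from h import *
T=np.load("w1T.npy");w=arm.read_camera("wrist");f=w["frame"]
for thr in (45,60,75):
  print("thr",thr)
  for b in blobs(f,thr,(165,20,430,190),60):
    m=cv2.moments(b.astype(np.int32)[:,None]);c=(m["m10"]/m["m00"],m["m01"]/m["m00"])
    r=cv2.minAreaRect(b.astype(np.float32)); print(np.round(c,1),m["m00"],[np.round(x,1) for x in r],b.min(0),b.max(0),b[b[:,1].argmin()])
cv2.imwrite("pics/z1.png",cv2.resize(f[20:215,165:425],None,fx=3,fy=3,interpolation=cv2.INTER_CUBIC))
# body edges by gradient, cast at z=.106
g=cv2.GaussianBlur(cv2.cvtColor(f,cv2.COLOR_BGR2GRAY),(3,3),0).astype(float)
def sc(u,v): return cast(*wray(w,T,(u,v)),.106)
gx=cv2.Sobel(g,cv2.CV_64F,1,0)
for u0,vs in ((222,(40,60,90,150,180,200)),(467,(50,100,150,200,230)),):
  for v in vs:
    s=slice(u0-14,u0+15);print(u0,v,u0-14+np.abs(gx[v,s]).argmax(),end=' | ')
  print()
for p in [(226,24),(467,37),(448,274)]: print(p,sc(*p).round(4))
E
```

```text
thr 45
[191.2 116.6] 905.5 [array([192.7, 116.4]), array([26.7, 41.8]), np.float64(85.9)] [172. 103.] [214. 130.] [193. 103.]
[254.7  84.8] 253.5 [array([255.1,  84.7]), array([32.3, 13.7]), np.float64(21.3)] [239.  74.] [270.  94.] [242.  74.]
[326.7 119.2] 1933.5 [array([328.9, 112.7]), array([ 22.9, 106.3]), np.float64(19.0)] [303.  62.] [349. 165.] [344.  62.]
thr 60
[191.3 116.6] 952.0 [array([193. , 116.5]), array([27., 42.]), np.float64(90.0)] [172. 103.] [214. 130.] [189. 103.]
[254.3  84.2] 434.0 [array([255.3,  84.4]), array([34. , 16.1]), np.float64(25.2)] [238.  73.] [271.  95.] [242.  73.]
[326.8 118.9] 2041.0 [array([328.8, 112.8]), array([ 23.6, 107.2]), np.float64(18.7)] [302.  62.] [349. 166.] [343.  62.]
thr 75
[191.4 116.6] 967.5 [array([193. , 116.5]), array([27., 42.]), np.float64(90.0)] [172. 103.] [214. 130.] [183. 103.]
[254.3  84.1] 481.5 [array([255.1,  84.5]), array([35.2, 17.4]), np.float64(25.2)] [238.  72.] [271.  95.] [242.  72.]
[326.7 119.1] 2177.5 [array([328.3, 114.4]), array([ 24.4, 112.6]), np.float64(18.8)] [301.  61.] [349. 169.] [342.  61.]
222 40 231 | 222 60 234 | 222 90 219 | 222 150 220 | 222 180 208 | 222 200 223 | 
467 50 465 | 467 100 465 | 467 150 461 | 467 200 453 | 467 230 453 | 
(226, 24) [ 0.4214 -0.0105  0.106 ]
(467, 37) [0.4862 0.2289 0.106 ]
(448, 274) [0.7507 0.166  0.106 ]
```

View pics/z1.png

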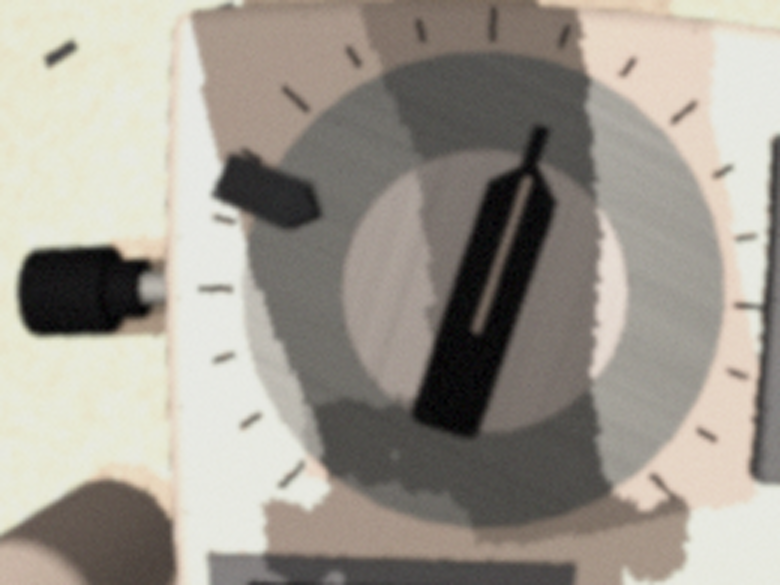

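The zoom gives the pointer tip at (345.3,62.3), the clip point at (271.7,91.3) and the middle of the clip's back at (239.3,78.3). The aluminium disc is centred near (326.8,116.7). The knob's widest face is the wide black cylinder, zoom u 20–118.

```bash
python3 - <<'E'
from h import *
T=np.load("w1T.npy");w=arm.read_camera("wrist")
P=lambda u,v,z:cast(*wray(w,T,(u,v)),z)
Z=lambda a,b,z:P(165+a/3,20+b/3,z)
def fit(pts):
    p=np.array(pts);A=np.c_[2*p[:,:2],np.ones(len(p))];s=np.linalg.lstsq(A,(p[:,:2]**2).sum(1),rcond=None)[0];return s[:2],np.sqrt(s[2]+s[:2]@s[:2])
ax,r=fit([Z(343,290,.118),Z(628,290,.118),Z(485,148,.118),Z(480,433,.118)]);print("inner",ax,r)
ax2,r2=fit([Z(244,290,.107),Z(725,290,.107),Z(485,50,.107),Z(485,527,.107)]);print("outer",ax2,r2)
tip=Z(541,127,.121)[:2];cp=Z(320,214,.124)[:2];cb=Z(223,175,.124)[:2]
an=lambda v:np.arctan2(v[1],v[0])
for a in (ax,ax2): print("tip r",np.hypot(*(tip-a)),an(tip-a),"clip r",np.hypot(*(cp-a)),np.hypot(*(cb-a)),an(cp-a),an(cb-a),an(cb-cp))
b0=Z(446,428,.158)[:2];b1=Z(528,168,.158)[:2];print("bar",b0,b1,np.hypot(*(b1-b0)),an(b1-b0))
ks=[Z(20,291,.068),Z(118,291,.068)];print("knob",ks,np.hypot(*(ks[0]-ks[1])[:2]))
print("knob sides",Z(70,249,.068),Z(70,334,.068))
# left edge
e=[Z(180,25,.106),Z(172,300,.106),Z(176,560,.106)];print(e)
for q in e: print(an((e[2]-e[0])[:2]))
yaw=-.245;R=np.array([[np.cos(yaw),-np.sin(yaw)],[np.sin(yaw),np.cos(yaw)]])
o=ax-R@[-.04,-.02];print("origin",o)
for q in e+ks+[P(467,37,.106),P(448,274,.106)]: print((R.T@(q[:2]-o)).round(4))
E
```

```text
inner [0.54167909 0.06401221] 0.045195556025535655
outer [0.54168972 0.06414622] 0.07991618192853389
tip r 0.05468938367765185 2.5904777668178514 clip r 0.056729189059816464 0.09039730181847251 -2.263994472597919 -2.2532481554881745 -2.2351452035311
tip r 0.054628398463215 2.5926696042817583 clip r 0.056839117307599225 0.09050803543301487 -2.262631749746075 -2.2524054596723877 -2.2351452035311
bar [0.57455692 0.04397512] [0.51011953 0.08245584] 0.07505294249982157 2.6032491959091706
knob [array([ 0.49249863, -0.11218778,  0.068     ]), array([ 0.5056951 , -0.07107404,  0.068     ])] 0.043179696006558216
knob sides [ 0.48359289 -0.08615979  0.068     ] [ 0.51570395 -0.09570981  0.068     ]
[array([ 0.42566094, -0.01253852,  0.106     ]), array([ 0.51737361, -0.03842904,  0.106     ]), array([ 0.60558779, -0.06495945,  0.106     ])]
-0.2834983586732537
-0.2834983586732537
-0.2834983586732537
origin [0.58533571 0.0737127 ]
[-0.134  -0.1224]
[-0.0387 -0.1253]
[ 0.0533 -0.1296]
[-0.045  -0.2029]
[-0.0421 -0.1598]
[-0.1338  0.1265]
[0.138  0.1297]
```

All measured radii match the given sizes (45, 80, 55, 57 and 90 mm). Next I'll grip the knob and pull it until the force rises at the stop.

```bash
cat >> h.py <<'E'
yp=-.265; ex=np.array([np.cos(yp),np.sin(yp),0]); ey=np.array([-np.sin(yp),np.cos(yp),0])
AX=np.array([.5417,.0641,0])
def slide(d,dist,fmax,step=.004,v=.05,minrun=0):
    s=arm.observe();p0=np.array(s["ee_pos"]);f0=np.array(s["wrist_force"])@d;k=0
    while k*step<dist:
        k+=1;arm.move_straight(p0+d*step*k,velocity=v);s=arm.observe();f=np.array(s["wrist_force"])@d-f0
        if k*step>minrun and -f>fmax: break
    return k*step,f,(np.array(s["ee_pos"])-p0)@d,s["time"]
E
python3 - <<'E'
from h import *
T=np.load("w1T.npy");w=arm.read_camera("wrist")
Z=lambda a,b,z:cast(*wray(w,T,(165+a/3,20+b/3)),z)
o=AX-ex*-.04-ey*-.02
for z in (.068,.086): print(z,[(ex@(q-o),ey@(q-o)) for q in (Z(20,291,z),Z(118,291,z))])
kx=ex@((Z(70,249,.068)+Z(70,334,.068))/2-o); print("kx",kx)
ky=-.180
K=o+ex*kx+ey*ky; print("knob",K,"origin",o)
q=down(yp-np.pi/2)
arm.command_gripper(.06,40)
arm.movep([K[0],K[1],.2],q)
arm.move_straight([K[0],K[1],.046],velocity=.12)
print(arm.observe()["wrist_force"])
cv2.imwrite("pics/w2.png",arm.read_camera("wrist")["frame"])
arm.command_gripper(.03,40)
s=arm.observe();print(s["time"],s["opening"],s["grasp_force"],s["wrist_force"])
E
```

```text
0.068 [(np.float64(-0.04131245804910933), np.float64(-0.2030202482786883)), (np.float64(-0.0393447145465871), np.float64(-0.15988541647494942))]
0.086 [(np.float64(-0.04167788786260593), np.float64(-0.19375238231061095)), (np.float64(-0.03981318066892525), np.float64(-0.15287620558354392))]
kx -0.0399785981591296
knob [ 0.49981517 -0.09032041  0.        ] origin [0.58554189 0.07292548 0.        ]
[ 0.62777943 -0.00477042 -0.28831192]
6.6083 0.034619382663920124 39.36677098274231 [-4.63422148  1.77112482 10.58439006]
```

View pics/w2.png

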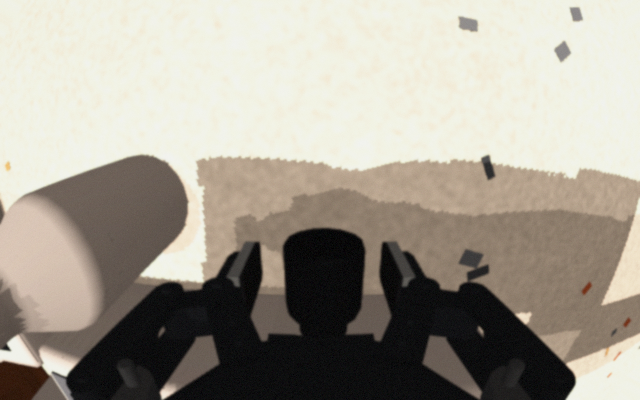

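The knob (u 285–363) sits centred between the pads and is held at a 35 mm opening. Now the pull.

```bash
python3 - <<'E'
from h import *
print(slide(-ey,.08,22))
s=arm.observe();print(s["wrist_force"],s["opening"],s["grasp_force"],s["ee_pos"])
E
```

```text
(0.064, np.float64(-30.938466220289712), np.float64(0.05929432787412978), 10.6083)
[ 8.8660221  30.16490809  8.38540842] 0.03525557749154531 43.607250452041626 [ 0.48311995 -0.14723546  0.04665344]
```

The shutter moved 59 mm to the stop, with a 31 N rise in force. I'll release, lift and look from above the index mark, with both the knob and the clip in view.

```bash
cat >> h.py <<'E'
MK=AX+.055*np.array([np.cos(-2.257),np.sin(-2.257),0])
def look(name,h=.25,yaw=np.pi+yp):
    x=np.array([np.cos(yaw),np.sin(yaw),0]);p=MK-.074*x;arm.movep([p[0],p[1],h],down(yaw));arm.dwell(.3)
    T=wpose();w=arm.read_camera("wrist");cv2.imwrite(f"pics/{name}.png",w["frame"]);np.save(name+"T.npy",T);return w,T
E
python3 - <<'E'
from h import *
arm.command_gripper(.06)
p=np.array(arm.observe()["ee_pos"]);arm.move_straight([p[0],p[1],.2],velocity=.2)
w,T=look("w3",.24)
f=w["frame"];m=wproj(w,T,MK+[0,0,.121]);a=wproj(w,T,AX+[0,0,.118]);print(m,a,arm.observe()["time"])
k=wproj(w,T,AX+ex*.04+ey*.02-ex*.04-ey*(.13+.108)+[0,0,.068]);print("knob expected out",k)
u,v=m.astype(int)
np.save("z3o.npy",[u-160,max(v-75,0)])
cv2.imwrite("pics/z3.png",cv2.resize(f[max(v-75,0):v+125,u-160:u+106],None,fx=3,fy=3,interpolation=cv2.INTER_CUBIC))
print(u-160,max(v-75,0))
E
```

```text
[320.93339967 106.51315481] [379.425374   133.66858184] 13.9083
knob expected out [167.90844619 134.57854453]
160 31
```

View pics/z3.png

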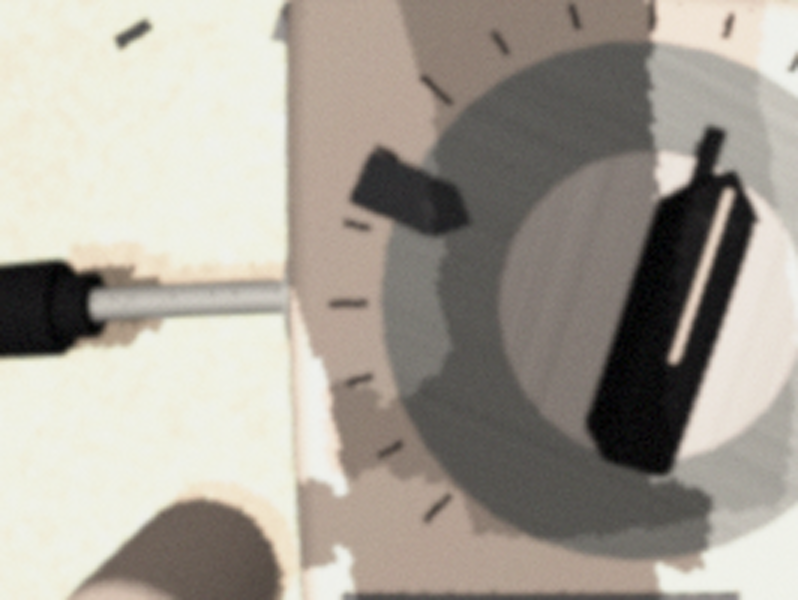

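The rod is well out: the neck ends at zoom (90,300) and the side wall is at (290,295). The clip point is at zoom (469,219), with the middle of its back at (364,174).

```bash
python3 - <<'E'
from h import *
w=arm.read_camera("wrist")
T1=np.load("w1T.npy");T=np.load("w3T.npy")
Z1=lambda a,b,z:cast(*wray(w,T1,(165+a/3,20+b/3)),z)
Z=lambda a,b,z:cast(*wray(w,T,(160+a/3,31+b/3)),z)
o=AX+.04*ex+.02*ey
for n,z0,z1 in (("neck",Z1(147,283,.074),Z(90,300,.074)),("shoulder",Z1(110,250,.075),Z(66,264,.075))): print(n,ey@(z0-o),ey@(z1-o),ey@(z1-z0))
an=lambda v:np.arctan2(v[1],v[0])
pts=np.array([Z(383,300,.107),Z(560,47,.107),Z(655,42,.107),Z(650,558,.107),Z(560,543,.107),Z(420,190,.107)])[:,:2]
A=np.c_[2*pts,np.ones(len(pts))];s=np.linalg.lstsq(A,(pts**2).sum(1),rcond=None)[0];print("axis",s[:2],np.sqrt(s[2]+s[:2]@s[:2]))
for a in (AX[:2],s[:2]):
  cp=Z(469,219,.124)[:2];cb=Z(364.5,174,.124)[:2];tp=Z(714,130,.121)[:2]
  print("clip",an(cp-a),an(cb-a),an(cb-cp),np.hypot(*(cp-a)),np.hypot(*(cb-a)),"tip",an(tp-a),np.hypot(*(tp-a)))
E
```

```text
neck -0.1456451862841792 -0.2075596286598886 -0.061914442375709415
shoulder -0.16026428550417884 -0.2158461725129851 -0.05558188700880627
axis [0.54186924 0.06590404] 0.08005812747207436
clip -2.2630287252149115 -2.262569527263236 -2.2617025333649154 0.059292513549369374 0.09069641111500648 tip 2.6014282869896617 0.05388175226206866
clip -2.2462319686454624 -2.25150119481406 -2.2617025333649154 0.060797902907157315 0.09219934046343088 tip 2.632195501535181 0.053124260435269965
```

The shutter is out. The pointer is at 2.600 and the clip at -2.260, so the turn is about 1.42 rad. I'll grip the dial and turn it.

```bash
cat >> h.py <<'E'
def griptdial(ang,z=.125):
    arm.command_gripper(.045,40);arm.movep([AX[0],AX[1],.21],down(ang));arm.move_straight([AX[0],AX[1],z],velocity=.1)
    arm.command_gripper(.01,40)
def turn(delta,n):
    j=np.array(arm.observe()["joint_pos"],float)
    for i in range(n): j[5]-=delta/n;arm.move_j(j)
    arm.dwell(.2)
def yaw():
    x=wpose()[:3,0];return np.arctan2(x[1],x[0])
E
python3 - <<'E'
from h import *
griptdial(2.602)
s=arm.observe();print(s["time"],s["opening"],s["grasp_force"],s["wrist_force"],s["ft_torque"],yaw())
if .015<s["opening"]<.025:
    turn(1.421,5)
    s=arm.observe();print(s["time"],s["wrist_force"],s["ft_torque"],yaw())
    arm.command_gripper(.045);print(yaw())
    p=np.array(s["ee_pos"]);arm.move_straight([p[0],p[1],.21],velocity=.2)
    w,T=look("w4",.22)
    m=wproj(w,T,MK+[0,0,.121]);u,v=m.astype(int);u0,v0=u-100,max(v-60,0);print(m,u0,v0,arm.observe()["time"])
    cv2.imwrite("pics/z4.png",cv2.resize(w["frame"][v0:v0+140,u0:u0+190],None,fx=4,fy=4,interpolation=cv2.INTER_CUBIC))
E
```

```text
16.0417 0.019468796655044435 39.49982464313507 [-2.07183967 -3.90474816  4.870778  ] [-0.75689293  0.44580765  0.0550998 ] 2.6015999964431358
18.1167 [-0.72995102  6.14071318 -0.44450896] [1.23870114 0.14458086 0.06825456] -2.2666049395277925
-2.2622787653155996
[320.45941893 106.58873535] 220 46 20.3833
```

View pics/z4.png

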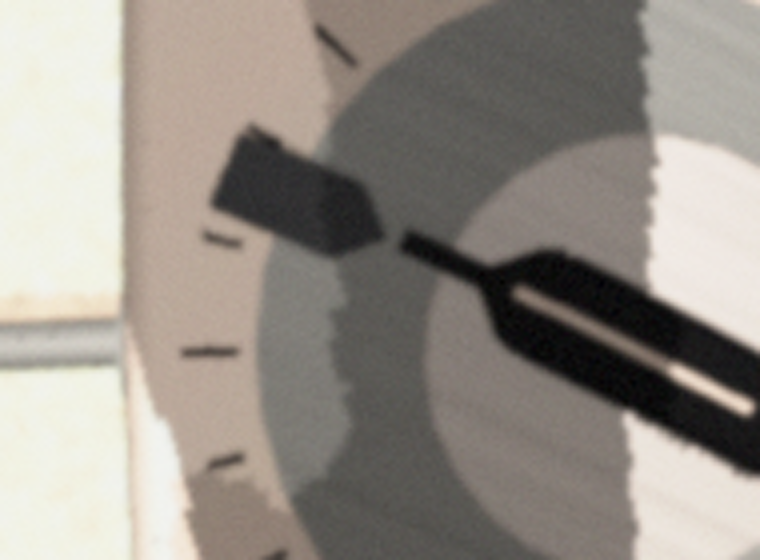

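The pointer and clip look nearly in line: tip at zoom (404,242), clip point at (385,238). The pointer may be about 1 mm short, so I'll measure this by contour.

```bash
cat > meas.py <<'E'
from h import *
def meas(name,w,off=None):
    f=cv2.imread(f"pics/{name}.png");T=np.load(name+"T.npy");S=6
    m=wproj(w,T,MK+[0,0,.121]);u0,v0=int(m[0])-60,int(m[1])-50
    g=cv2.resize(f[v0:v0+120,u0:u0+130].max(2),None,fx=S,fy=S,interpolation=cv2.INTER_CUBIC)
    un=lambda p,z:np.array([cast(*wray(w,T,((q[0]+.5)/S-.5+u0,(q[1]+.5)/S-.5+v0)),z)[:2] for q in p])
    er=np.array([np.cos(-2.26),np.sin(-2.26)]);et=np.array([-er[1],er[0]])  # et = anticlockwise
    for thr in (48,56,64):
        b=blobs(np.dstack([g]*3),thr,(0,0,g.shape[1],g.shape[0]),800);out=[]
        for q in b:
            P=un(q,.124)-AX[:2];r,t=P@er,P@et
            if r.max()<.1 and r.min()>.05 and len(q)>100:   # clip: midline of the parallel sides
                R=np.arange(.068,.086,.001);mid=[(t[abs(r-x)<.0007].max()+t[abs(r-x)<.0007].min())/2 for x in R]
                wd=[np.ptp(t[abs(r-x)<.0007]) for x in R];k=np.polyfit(R,mid,1);out+=[("clip",r.min(),r.max(),"w",np.median(wd),"t@55/58/75",np.polyval(k,[.055,.058,.075]),"pt t",t[r<r.min()+.0012].mean())]
            elif r.min()<.045 and .05<r.max()<.06:
                P=un(q,.121)-AX[:2];r,t=P@er,P@et;R=np.arange(.047,r.max()-.001,.001)
                mid=[(t[abs(r-x)<.0007].max()+t[abs(r-x)<.0007].min())/2 for x in R];k=np.polyfit(R,mid,1)
                out+=[("ptr",r.max(),"t@50/55",np.polyval(k,[.05,.055]))]
        print(thr,out)
E
python3 - <<'E'
from meas import *
meas("w4",arm.read_camera("wrist"))
E
```

```text
Traceback (most recent call last):
  File "meas.py", line 13, in meas
    R=np.arange(.068,.086,.001);mid=[(t[abs(r-x)<.0007].max()+t[abs(r-x)<.0007].min())/2 for x in R]
                                      ~~~~~~~~~~~~~~~~~~~~~^^
ValueError: zero-size array to reduction operation maximum which has no identity
```

```bash
sed -i 's/and len(q)>100:/and np.ptp(r)>.025:/' meas.py; python3 - <<'E'
from meas import *
meas("w4",arm.read_camera("wrist"))
E
```

```text
48 [('ptr', np.float64(0.05538027703436962), 't@50/55', array([-0.00060214, -0.00062379]))]
56 [('ptr', np.float64(0.05557503866543964), 't@50/55', array([-0.00059848, -0.00060594])), ('clip', np.float64(0.05932116912927709), np.float64(0.091066921036766), 'w', np.float64(0.014120384148949418), 't@55/58/75', array([0.00031814, 0.00031247, 0.00028033]), 'pt t', np.float64(0.0005722947721805442))]
64 [('ptr', np.float64(0.05583609036347185), 't@50/55', array([-0.00059117, -0.00058064])), ('clip', np.float64(0.05898595906060673), np.float64(0.09134407670993856), 'w', np.float64(0.014716123800389669), 't@55/58/75', array([0.00037375, 0.00035981, 0.00028081]), 'pt t', np.float64(0.00047448551030252243))]
```

The pointer is at t = -0.6 mm and the clip at +0.35 to +0.5 mm, so it's about 1 mm short. I'll check with a second view from another direction before correcting.

```bash
python3 - <<'E'
from meas import *
for n,y in (("w5",-2.26),("w6",-2.26-.7)):
    w,T=look(n,.2,y);print(n,arm.observe()["time"]);meas(n,w)
m=wproj(w,T,MK+[0,0,.121]);u0,v0=int(m[0])-75,max(int(m[1])-60,0);print(u0,v0)
f=cv2.imread("pics/w5.png")
cv2.imwrite("pics/z5.png",np.hstack([cv2.resize(a[v0:v0+130,u0:u0+100],None,fx=4,fy=4,interpolation=cv2.INTER_CUBIC) for a in (f[:, 25:],w["frame"])]))
E
```

```text
w5 21.7917
48 [('ptr', np.float64(0.054076326258541314), 't@50/55', array([-0.00083293, -0.00053048]))]
56 [('ptr', np.float64(0.05443279046282099), 't@50/55', array([-0.00084139, -0.00060191]))]
64 [('ptr', np.float64(0.05467044846395326), 't@50/55', array([-0.00088314, -0.00053887]))]
w6 22.7917
48 [('ptr', np.float64(0.05518203669353698), 't@50/55', array([-0.00067305, -0.00083117]))]
56 [('ptr', np.float64(0.05537628888189408), 't@50/55', array([-0.00070295, -0.00079639])), ('clip', np.float64(0.06015477681458687), np.float64(0.09122128401623172), 'w', np.float64(0.013946228332447127), 't@55/58/75', array([0.00071283, 0.00065855, 0.00035096]), 'pt t', np.float64(0.00033028513616784765))]
64 [('ptr', np.float64(0.05554256839893472), 't@50/55', array([-0.00071306, -0.00080902])), ('clip', np.float64(0.05964693969245689), np.float64(0.09140492135376999), 'w', np.float64(0.014634079404321269), 't@55/58/75', array([0.00067346, 0.00062148, 0.00032694]), 'pt t', np.float64(0.00024586443690926483))]
245 46
```

View pics/z5.png

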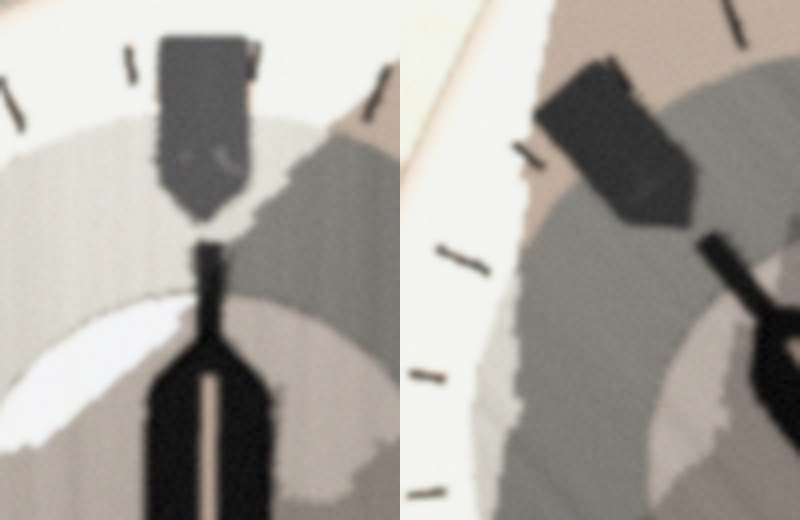

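In the clip-up view the clip's midline is at u=204 and the pointer's at 208.5, so the pointer is about 0.9 mm (0.018 rad) clockwise of the clip. All three views agree, so I'll apply that correction.

```bash
python3 - <<'E'
from meas import *
griptdial(-2.2666);s=arm.observe();print(yaw(),s["opening"],s["ft_torque"])
turn(.0215,2);print(yaw())
arm.command_gripper(.045);p=np.array(arm.observe()["ee_pos"]);arm.move_straight([p[0],p[1],.2],velocity=.2)
for n,y in (("w8",-2.26-.7),("w7",-2.26)):
    w,T=look(n,.2,y);meas(n,w);print(n,arm.observe()["time"])
m=wproj(w,T,MK+[0,0,.121]);u0,v0=int(m[0])-50,max(int(m[1])-60,0)
cv2.imwrite("pics/z7.png",cv2.resize(w["frame"][v0:v0+100,u0:u0+100],None,fx=6,fy=6,interpolation=cv2.INTER_CUBIC))
E
```

```text
-2.2664345328426125 0.019764679578717158 [ 0.17786745  0.33904204 -0.04170677]
-2.244906208945172
48 [('ptr', np.float64(0.05502379807075396), 't@50/55', array([0.0005656 , 0.00059764]))]
56 [('ptr', np.float64(0.05519016198600799), 't@50/55', array([0.00054554, 0.00054214])), ('clip', np.float64(0.06020124857361747), np.float64(0.09123664179106233), 'w', np.float64(0.01378055898644288), 't@55/58/75', array([0.00055516, 0.00051646, 0.00029714]), 'pt t', np.float64(0.00014665545740191147))]
64 [('ptr', np.float64(0.05540096956951865), 't@50/55', array([0.00052142, 0.00052045])), ('clip', np.float64(0.05952922815402424), np.float64(0.09142019752941878), 'w', np.float64(0.014582689395919111), 't@55/58/75', array([0.00062808, 0.00057901, 0.00030099]), 'pt t', np.float64(0.00023343336689573055))]
w8 27.6333
48 [('ptr', np.float64(0.05410135939679442), 't@50/55', array([0.00037984, 0.00085509]))]
56 [('ptr', np.float64(0.0544562685192383), 't@50/55', array([0.00047182, 0.00085292]))]
64 [('ptr', np.float64(0.054575414183309384), 't@50/55', array([0.00043014, 0.00079026]))]
w7 28.6333
```

View pics/z7.png

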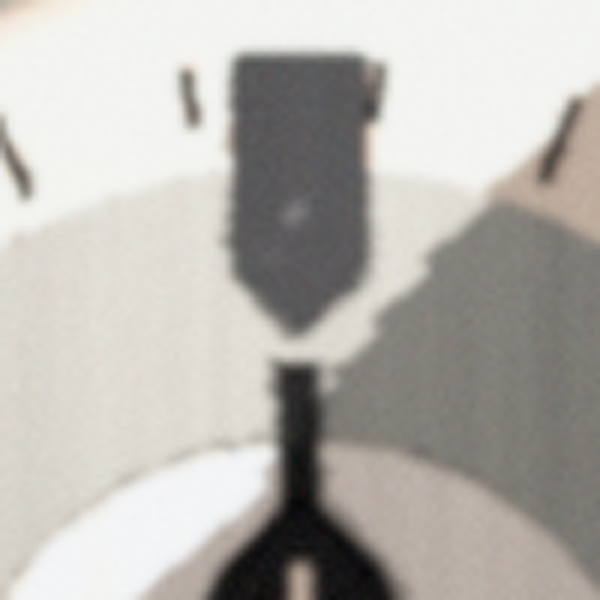

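The pointer (u≈297–300) now lines up with the clip's apex (297) and body midline (300), within about 0.2 mm. Next I'll push the shutter home.

```bash
python3 - <<'E'
from meas import *
K=np.array([.48312,-.14724])
q=down(yp-np.pi/2)
arm.command_gripper(.06,40)
arm.movep([K[0],K[1],.2],q);arm.move_straight([K[0],K[1],.046],velocity=.12)
arm.command_gripper(.03,40);s=arm.observe();print(s["opening"],s["grasp_force"],s["time"])
if s["opening"]>.03:
    print(slide(ey,.08,25));print(arm.observe()["wrist_force"])
    arm.command_gripper(.06);p=np.array(arm.observe()["ee_pos"]);arm.move_straight([p[0],p[1],.2],velocity=.2)
    w,T=look("w9",.24);m=wproj(w,T,MK+[0,0,.121]);meas("w9",w);print(arm.observe()["time"],m)
    u0,v0=160,31
    cv2.imwrite("pics/z9.png",cv2.resize(w["frame"][v0:v0+200,u0:u0+266],None,fx=3,fy=3,interpolation=cv2.INTER_CUBIC))
E
```

```text
0.03481902186925176 39.387288093566895 31.65
(0.068, np.float64(-35.06554010548822), np.float64(0.06248138799855011), 35.9)
[ -7.48738276 -34.76716234   2.36963857]
48 [('ptr', np.float64(0.05539767564324365), 't@50/55', array([0.00079945, 0.0009982 ]))]
56 [('ptr', np.float64(0.055613341228362576), 't@50/55', array([0.00078965, 0.000995  ])), ('clip', np.float64(0.059596075858796504), np.float64(0.09120853287341425), 'w', np.float64(0.014018760730100981), 't@55/58/75', array([0.00028111, 0.0002914 , 0.00034967]), 'pt t', np.float64(0.0004725496780261077))]
64 [('ptr', np.float64(0.05592327700781175), 't@50/55', array([0.00078987, 0.00098168])), ('clip', np.float64(0.05923281882099807), np.float64(0.09143407009092694), 'w', np.float64(0.014691588277827237), 't@55/58/75', array([0.00037124, 0.00036781, 0.0003484 ]), 'pt t', np.float64(0.00046162475628941493))]
39.0833 [320.86328178 106.5297765 ]
```

View pics/z9.png

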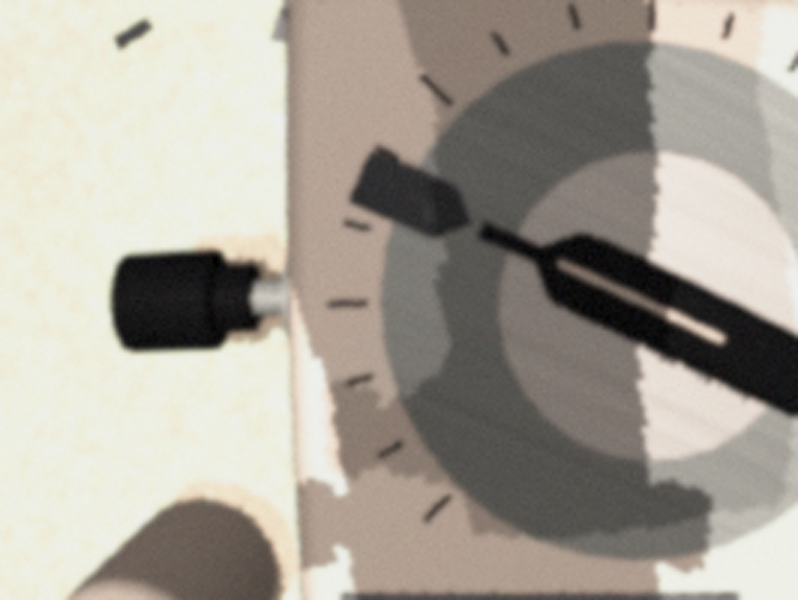

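The shutter is home: it travelled 62 mm to the stop. In this view the pointer is maybe 0.5 mm past the clip, so I'll repeat the clip-up view and compare it numerically with the one before the push.

```bash
python3 - <<'E'
from meas import *
w,T=look("w10",.2,-2.26);meas("w10",w);print(arm.observe()["time"])
for n in ("w5","w7","w10"):
    f=cv2.imread(f"pics/{n}.png");T=np.load(n+"T.npy")
    er=np.array([np.cos(-2.26),np.sin(-2.26),0]);et=np.array([-er[1],er[0],0])
    g=cv2.GaussianBlur(f.max(2),(3,3),0).astype(np.float32)
    def mid(r,z,hw):
        ts=np.arange(-hw,hw,.0001);uv=np.array([wproj(w,T,AX+er*r+et*t+[0,0,z]) for t in ts],np.float32)
        v=cv2.remap(g,uv[None,:,0],uv[None,:,1],cv2.INTER_LINEAR)[0];d=np.gradient(v);c=len(ts)//2
        return (ts[:c][d[:c].argmin()]+ts[c:][d[c:].argmax()])/2
    print(n,"clip",np.round([1e3*mid(r,.124,.0105) for r in (.07,.072,.074,.076,.078)],2),"ptr",np.round([1e3*mid(r,.121,.005) for r in (.048,.05,.051,.052,.053)],2),"bar",np.round([1e3*mid(r,.158,.014) for r in (0,.01,.02)],2))
E
```

```text
48 [('ptr', np.float64(0.054163123883663886), 't@50/55', array([0.00041912, 0.000865  ]))]
56 [('ptr', np.float64(0.05440116243770391), 't@50/55', array([0.0004528 , 0.00085682]))]
64 [('ptr', np.float64(0.05463813434621739), 't@50/55', array([0.00041929, 0.00083367]))]
40.3917
w5 clip [0.6  0.35 0.65 0.4  0.4 ] ptr [-0.55 -0.85 -0.4   0.05 -0.05] bar [ 0.05 -0.3  -0.3 ]
w7 clip [0.35 0.5  0.7  0.45 0.35] ptr [0.5  0.3  0.65 0.65 0.9 ] bar [-0.35 -0.05 -0.15]
w10 clip [0.6 0.5 0.5 0.4 0.4] ptr [1.   0.8  0.7  1.15 0.95] bar [-0.   -0.25 -0.2 ]
```

The setting didn't change through the push (0.86 mm before and after), and the pointer is within about 0.3 mm of the clip's line. The shutter is home and the gripper is clear, so I'll hand it in.

```bash
python3 -c "
from cell import arm
print(arm.observe()['wrist_force']);print(arm.sign_off())"
```

```text
[-0.0653732   0.28857422  0.45630497]
the job is handed in; nothing more can be done
None
```

I handed the job in at about 40 s. With the shutter pulled fully out, I turned the dial until its pointer stood within about 0.3 mm (0.3°) of the index clip's line, then pushed the shutter fully home with the setting unchanged. The gripper was clear of everything at the end.

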